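# Sweep the used caps off the board into the waste tub

## Task

Clear the three used screw caps off the raised steel board: sweep them with the closed fingers along the deck and over its open edge, so that all three drop into the open waste tub beside the board. Do not pick the caps up, and leave the little vial on the board, the tube rack and the beaker standing where they are.

Things in the scene. Friction and masses are not known exactly. Their poses are not given: they have to be found in the camera images.
- board: Fixed steel board on the bench, 270 mm (its x) by 260 mm (its y), with a flat deck 60 mm above the bench. Origin: centre of its underside, on the bench. Its near and far edges (-x and +x) have rims 6 mm thick, 10 mm above the deck; its left and right edges (+y and -y, 130 mm from the origin) are open. Three caps and a vial start on the deck, each in its own lane along y, the lanes about 62 mm apart.
- tub: Fixed open waste tub of grey plastic on the bench, 270 mm (its x) by 130 mm (its y) by 50 mm high, walls and floor 4 mm. Origin: centre of its underside, axes parallel to the board's. It stands by the left or the right open edge of the board (varies), centre 200 mm from the board's centre, a 5 mm gap between them, its rim 10 mm below the deck.
- cap_a: Used bottle screw cap, a white disc 32 mm in diameter and 14 mm high with a ribbed side, about 18 g, loose, lying flat on the deck within 100 mm (board's x) and 70 mm (board's y) of its middle. Origin: centre of its underside, z up; its yaw means nothing. One of three alike.
- cap_b: Used bottle screw cap, a white disc 32 mm in diameter and 14 mm high with a ribbed side, about 18 g, loose, lying flat on the deck within 100 mm (board's x) and 70 mm (board's y) of its middle. Origin: centre of its underside, z up; its yaw means nothing. One of three alike.
- cap_c: Used bottle screw cap, a white disc 32 mm in diameter and 14 mm high with a ribbed side, about 18 g, loose, lying flat on the deck within 100 mm (board's x) and 70 mm (board's y) of its middle. Origin: centre of its underside, z up; its yaw means nothing. One of three alike.
- vial: Closed amber glass vial with a black cap, 24 mm in diameter, 50 mm high, 45 g, loose, standing upright on the deck among the caps. Must stay. Origin: centre of its underside, z up.
- rack: Loose white tube rack, 200 mm (its x) by 90 mm (its y), 48 mm high, with capped tubes up to 80 mm high, 0.5 kg, standing on the bench by the open edge of the board opposite the tub (centre 200 mm from the board's centre). Must stay. Origin: centre of its underside.
- beaker: Loose empty glass beaker, 68 mm in diameter, 75 mm high, 0.15 kg, standing on the bench just beyond the far rim of the board. Must stay. Origin: centre of its underside.

How it is judged:
At the end, for the whole second after the job is handed in: All three caps lie at rest inside the waste tub (origins within its walls, less than 45 mm above the tub's underside); the vial stands upright (within 0.15 rad) and the vial, the rack and the beaker are each within 10 mm of where they started (x of cap_a in the frame of tub between -0.131 and 0.131 m and y of cap_a in the frame of tub between -0.061 and 0.061 m and z of each of cap_a, cap_b, cap_c in the frame of tub below 0.045 m and linear speed of each of cap_a, cap_b, cap_c below 0.03 m/s and x of cap_b in the frame of tub between -0.131 and 0.131 m and y of cap_b in the frame of tub between -0.061 and 0.061 m and x of cap_c in the frame of tub between -0.131 and 0.131 m and y of cap_c in the frame of tub between -0.061 and 0.061 m and distance of each of vial, rack, beaker from where it was at the start of the episode below 0.01 m and angle between vial's own z axis and vertical below 0.15 rad); the robot touches nothing.
It fails at once if a cap is picked up (its underside more than 25 mm above the deck) (height (world z) of any of cap_a, cap_b, cap_c above 0.085 m).
It fails at once if the vial is knocked over, lifted or pushed away (tilted over 0.5 rad or over 20 mm from its start) (angle between vial's own z axis and vertical above 0.5 rad or distance of vial from where it was at the start of the episode above 0.02 m).
It fails at once if the rack or the beaker is pushed away (over 20 mm from its start) (distance of any of rack, beaker from where it was at the start of the episode above 0.02 m).
It also fails if it takes over 48 s, if anything falls off the work surface, if the arm or the gripper's body presses on something with over 40 N, if the wrist force passes 120 N, or if a joint passes its speed limit or range.

## Robot

A 7-joint arm with a two-finger parallel gripper is mounted at the origin on the work surface. World frame = base frame: x ahead of the robot, y to its left, z up, the work surface at z = 0. Lengths are in m, angles in rad, forces in N, time in s.
With the tool pointing down it reaches from about 0.4 to 0.85 m from the base axis. Payload 10.4 kg.
Tool frame: the origin (TCP) lies at the very end of the fingers, on their centre line; the grasp point (between the pads) lies 19 mm behind it (manip.grip_point_offset is the z of the grasp point in the tool frame, in m); z points along the fingers, y is the direction in which the jaws open and shut (so a half turn about z gives the same grasp; the last joint's range is limited). The gripper opens to 85 mm and grips with 20 to 120 N. Pads are 22 mm wide; open, the fingers measure 114 mm over their backs; the gripper's body (76 mm by 85 mm) begins 54 mm behind the grasp point. The pads swing forward as they close: fully open they stand 13 mm farther back than shut.
Start: joints at [-1.127, 0.332, -0.065, 1.46, 0.022, 1.35, -0.088], TCP at [0.281, 0.558, 0.231] pointing down, gripper open.
Joint ranges: [-2.6, 2.6], [-0.5, 2.12], [-1.47, 1.34], [0.16, 2.42], [-1.27, 4.41], [0.06, 2.06], [-2.6, 2.6]. Speed limits (rad/s): [2.22, 2.22, 2.79, 2.79, 3.14, 3.14, 3.14].

## Interface

Orientations are given as a unit quaternion [x, y, z, w].
In Python, from workcell import manip, camera, get_calibration, hand_in gives the robot as it stands.
- The arm moves only by the shell command python3 -m pendant 'ROWS' [FORCE]. ROWS is JSON, a list of rows, each a list of 5 numbers: the shift along the tool's x, y, z in units of 40 mm (1.0 is 40 mm), then the turn about the tool's z in units of 6 degrees (1.0 is 6 degrees), then the closure, from 0 (fully open) to 1 (shut). A call has 1 to 5 rows; each row is the pose to reach, as a shift and turn from the pose commanded when the call began, along the tool's axes at that moment; what a row does not reach only later rows make up. A row lasts 1/8 s, in which the tool goes at most 62.5 mm and 10.7 degrees, less where a joint would pass 70% of its speed; a pose out of reach is approached as far as the arm can. A call with a gripper value outside its range is refused whole. The fingers move at their own pace and stop on an object; FORCE is the grip in N (left out, the last holds). Time passes only in rows, so rows that repeat a pose let the fingers close. It gives the time, the measured TCP pose, the force and the opening at its end, in the units of the state.
- manip.get_obs(): the state, without advancing time (a new reading comes with each control period).
- camera(name): name is "scene" or "top"; returns (picture, depth): 420x560x3 uint8, red, green, blue; 420x560 float32, m along the optical axis (not along the pixel's ray), 0 where there is no reading.
- get_calibration(name): a dict with "vfov" (degrees; the focal length in pixels is half the picture's height over the tangent of half this angle, whatever the lens; pixels are square), "cx", "cy" (the principal point, pixels), "position" and "rotation" of the camera in the world. Camera axes: x right, y down, z forward; pixel columns grow to the right and rows downward; lengths in m; the calibration is good to about 2 mm. A picture is of the moment at which its call begins. get_calibration takes no time and is no camera call.
- hand_in(): hands the job in, once; it reports no verdict.
The state is a dict: "clock": time; "joint_pos": joint angles; "joint_velocities": joint speeds; "tau": joint torques, N m; "position": TCP position; "ee_rot": TCP orientation; "ft_force": force on the tool from outside, world axes, zero at the start; "torque": the same for the moment, N m; "grip_width": opening from 0.0 (shut) to 1.0 (fully open).
Only numpy, scipy, OpenCV 4.12 (cv2) and the standard library are available. Lean on these libraries where they do the work, as an engineer would, in place of code of your own. Each camera call takes 0.05 s, during which the arm holds its last target.

## Working session

There is one attempt and no reset: what is moved stays moved. The work goes in short steps, Python scripts to look and compute and a shell command to move; the robot and the scene stay as the last step left them, time stands still between calls to the robot, and variables do not carry over. Pictures are saved under pics/ and viewed, and the job is handed in when it is done.

```bash
mkdir -p pics; ls
python3 - <<'E'
from workcell import manip,camera,get_calibration
import cv2,numpy as np
for n in("scene","top"):
    p,d=camera(n); cv2.imwrite(f"pics/{n}0.png",p[:,:,::-1]); np.savez(f"{n}0.npz",p=p,d=d); print(n,get_calibration(n))
o=manip.get_obs(); print(o)
E
```

```text
pics
scene {'vfov': 57.18724310847501, 'cx': 277.26254904538615, 'cy': 212.268740803113, 'position': array([0.80364249, 0.32932232, 0.65059182]), 'rotation': array([ 0.29345389,  0.9149646 , -0.26254972, -0.0882736 ])}
top {'vfov': 49.360720592841766, 'cx': 274.4005446044335, 'cy': 212.3062649802857, 'position': array([0.45821178, 0.02747043, 0.77851937]), 'rotation': array([ 0.71517524, -0.69201341,  0.07939312, -0.05778018])}
{'clock': 0.1, 'joint_pos': array([-1.12665629,  0.33281621, -0.0647043 ,  1.46081328,  0.02160317,
        1.34984139, -0.08847967]), 'joint_velocities': array([-8.30722191e-04, -7.31441741e-04,  4.72796401e-05, -2.26914693e-03,
        7.03099650e-04,  2.89188544e-04,  6.30491276e-04]), 'tau': array([ 8.53588626e-04, -6.26745844e+01,  4.86775883e-02, -3.92429817e+01,
        1.62541552e-02,  6.95468814e-03, -1.37710788e-05]), 'position': array([0.28110111, 0.55788557, 0.23061181]), 'ee_rot': array([ 2.31236357e-01,  9.72897424e-01, -5.80685557e-04, -1.11916036e-04]), 'ft_force': array([ 0.80271943, -0.56414154,  0.74912081]), 'torque': array([0.00178157, 0.0262344 , 0.03963938]), 'grip_width': 0.9982301952303275}
```

View pics/scene0.png

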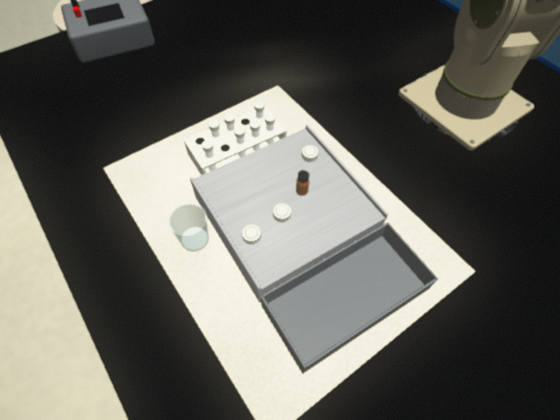

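View pics/top0.png

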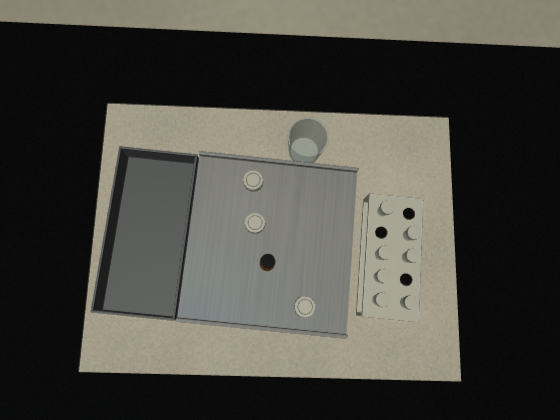

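The top view has the tub on the left (+y). The caps are at about (253,180), (255,223) and (305,307), with the vial at (267,262), the beaker at (307,145) and the rack at right. Next I'll work out positions from both views and check them against each other.

```bash
cat > h.py <<'E'
import numpy as np,cv2
from scipy.spatial.transform import Rotation as R
from workcell import get_calibration
def ray(n,uv):
    c=get_calibration(n); f=210/np.tan(np.radians(c['vfov']/2)); uv=np.atleast_2d(uv).astype(float)
    d=np.c_[(uv[:,0]-c['cx'])/f,(uv[:,1]-c['cy'])/f,np.ones(len(uv))]
    return c['position'],R.from_quat(c['rotation']).apply(d)
def onplane(n,uv,z):
    o,d=ray(n,uv); return o+d*((z-o[2])/d[:,2])[:,None]
def atdepth(n,uv,dep):
    o,d=ray(n,uv); return o+d*np.asarray(dep)[:,None]
def caps(n,p,d):
    m=((p.min(2)>140)).astype(np.uint8)
    # points near z=.074
    v,u=np.nonzero((m>0)&(d>0)); P=atdepth(n,np.c_[u,v],d[v,u])
    k=(P[:,2]>.066)&(P[:,2]<.084); mm=np.zeros_like(m); mm[v[k],u[k]]=255
    mm=cv2.morphologyEx(mm,cv2.MORPH_CLOSE,np.ones((5,5)))
    nn,l,s,c=cv2.connectedComponentsWithStats(mm)
    return [(c[i].round(1),s[i,4],onplane(n,c[i],.074)[0].round(4)) for i in range(1,nn) if s[i,4]>60]
E
python3 - <<'E'
from h import *
for n in("scene","top"):
    z=np.load(n+"0.npz");p,d=z['p'],z['d']
    print(n)
    for c in caps(n,p,d): print(c)
    if n=="top":
        uv=np.array([(198,155),(357,170),(347,334),(178,319),(267,262),(230,270),(300,230),(121,149),(93,312),(252,123)]);print(np.c_[onplane(n,uv,.06),atdepth(n,uv,d[uv[:,1],uv[:,0]])].round(3))
    else:
        uv=np.array([(303,177),(264,290),(384,213),(308,129),(194,186)]);print(np.c_[onplane(n,uv,.06),atdepth(n,uv,d[uv[:,1],uv[:,0]])].round(3))
E
```

```text
scene
(array([259.1, 106.5]), np.int32(96), array([ 0.4647, -0.2017,  0.074 ]))
(array([229.4, 119. ]), np.int32(101), array([ 0.5359, -0.2069,  0.074 ]))
(array([269.6, 118.3]), np.int32(88), array([ 0.4664, -0.1602,  0.074 ]))
(array([213.8, 125.4]), np.int32(104), array([ 0.5719, -0.2098,  0.074 ]))
(array([254.8, 125.6]), np.int32(104), array([ 0.5035, -0.1606,  0.074 ]))
(array([347.3, 170. ]), np.int32(293), array([0.4246, 0.0374, 0.074 ]))
(array([239.3, 131.9]), np.int32(105), array([ 0.539 , -0.1642,  0.074 ]))
(array([207.4, 146. ]), np.int32(106), array([ 0.6109, -0.1687,  0.074 ]))
(array([310. , 152.1]), np.int32(176), array([ 0.4551, -0.0387,  0.074 ]))
(array([207.8, 225.7]), np.int32(822), array([ 0.7025, -0.0098,  0.074 ]))
(array([281.8, 211.5]), np.int32(235), array([0.5812, 0.0407, 0.074 ]))
(array([251.1, 233.3]), np.int32(263), array([0.6498, 0.0459, 0.074 ]))
[[ 0.496 -0.006  0.06   0.522  0.021  0.108]
 [ 0.687  0.138  0.06   0.684  0.133  0.047]
 [ 0.427  0.144  0.06   0.431  0.146  0.067]
 [ 0.411 -0.1    0.06   0.414 -0.096  0.065]
 [ 0.677 -0.108  0.06   0
[... 519 characters left out ...]
04 , -0.1641,  0.074 ]))
(array([382.8, 299.3]), np.int32(147), array([ 0.4679, -0.1616,  0.074 ]))
(array([411.5, 302.2]), np.int32(148), array([ 0.4648, -0.2059,  0.074 ]))
(array([304.5, 306.5]), np.int32(323), array([ 0.4536, -0.0419,  0.074 ]))
[[ 0.691  0.135  0.06   0.711  0.144 -0.001]
 [ 0.676 -0.126  0.06   0.672 -0.124  0.071]
 [ 0.414 -0.109  0.06   0.411 -0.12   0.004]
 [ 0.429  0.149  0.06   0.43   0.147  0.071]
 [ 0.52   0.017  0.06   0.516  0.018  0.113]
 [ 0.506  0.074  0.06   0.506  0.074  0.06 ]
 [ 0.573 -0.034  0.06   0.573 -0.034  0.06 ]
 [ 0.696  0.26   0.06   0.7    0.264  0.049]
 [ 0.436  0.278  0.06   0.436  0.281  0.051]
 [ 0.75   0.049  0.06   0.773  0.051  0.003]]
```

Both views agree to about 3 mm. In world coordinates the caps are at (0.649,0.045), (0.581,0.040) and (0.454,-0.041), and the vial is at (0.519,0.019). The board is yawed about -3.2°. I'll close the fingers and turn the tool's y axis along the board's y.

```bash
python3 -m pendant '[[0,0,0,-1.5,1],[0,0,0,-3,1],[0,0,0,-3.95,1],[0,0,0,-3.95,1],[0,0,0,-3.95,1]]' 60
cat >> h.py <<'E'
C0=np.array([0.5525,0.012]); YAW=-0.055
bx=np.array([np.cos(YAW),np.sin(YAW)]); by=np.array([-np.sin(YAW),np.cos(YAW)])
def tob(p): r=np.asarray(p)[:2]-C0; return np.array([r@bx,r@by])
def fromb(x,y): return C0+x*bx+y*by
def go(x,y,z):
    "units in tool axes to reach board-frame x,y, world z"
    from workcell import manip
    o=manip.get_obs(); Rm=R.from_quat(o['ee_rot']).as_matrix()
    t=np.r_[fromb(x,y),z]; return (Rm.T@(t-o['position'])/.04).round(2)
E
python3 - <<'E'
from h import *
from workcell import manip
# board yaw from rim/deck edge on the near & far rims
o=manip.get_obs();Rm=R.from_quat(o['ee_rot']).as_matrix();print(Rm.round(3),by,o['grip_width'],o['position'])
for q in [(.6495,.045),(.581,.04),(.454,-.041),(.519,.019)]: print(tob(q).round(4))
print(go(-.0955,-.108,.23))
E
```

```text
clock: 0.72
position: [0.2813, 0.5581, 0.2311]
ee_rot: [0.028, 1.0, -0.0, -0.0]
ft_force: [-0.8, 0.8, 0.4]
grip_width: -0.003
[[-0.998  0.055 -0.   ]
 [ 0.055  0.998 -0.   ]
 [ 0.    -0.    -1.   ]] [0.05497228 0.99848788] -0.0025595563273031812 [0.28125535 0.55806005 0.23110034]
[0.095  0.0383]
[0.0269 0.0295]
[-0.0954 -0.0583]
[-0.0338  0.0051]
[ -5.14 -15.96   0.03]
```

```bash
python3 -m pendant '[[-1,-1.36,0,0,1],[-2,-2.7,0,0,1],[-3,-4,0,0,1],[-4,-5.4,0,0,1],[-5,-6.8,0,0,1]]'
python3 -m pendant '[[-1,-1.36,0,0,1],[-2,-2.7,0,0,1],[-3,-4,0,0,1],[-4,-5.4,0,0,1],[-4.9,-6.83,0,0,1]]'
python3 -m pendant '[[0,0,0,0,1],[0,0,0,0,1]]'
python3 -c "
from h import *
print(go(.095,-.015,.064))"
```

```text
clock: 1.35
position: [0.4539, 0.2953, 0.2315]
ee_rot: [0.027, 1.0, 0.0, 0.0]
ft_force: [1.7, 0.3, 0.1]
grip_width: -0.001
clock: 1.98
position: [0.6232, 0.0331, 0.2314]
ee_rot: [0.027, 1.0, 0.0, 0.0]
ft_force: [0.6, 1.0, -0.1]
grip_width: -0.001
clock: 2.22
position: [0.6222, 0.035, 0.231]
ee_rot: [0.027, 1.0, 0.0, -0.0]
ft_force: [-0.8, 0.5, -0.4]
grip_width: -0.0
[-0.67 -1.05  4.17]
```

```bash
python3 -m pendant '[[-0.67,-1.05,0,0,1],[-0.67,-1.05,1.2,0,1],[-0.67,-1.05,2.4,0,1],[-0.67,-1.05,3.5,0,1],[-0.67,-1.05,3.5,0,1]]'
python3 - <<'E'
from h import *
from workcell import camera
print(go(.095,-.015,.065))
for n in("top","scene"):
    p,d=camera(n); cv2.imwrite(f"pics/{n}1.png",p[:,:,::-1])
E
```

```text
clock: 2.85
position: [0.6442, -0.0067, 0.0882]
ee_rot: [0.026, 1.0, 0.0, -0.003]
ft_force: [0.0, -0.2, -0.3]
grip_width: 0.0
[-0.06 -0.03  0.58]
```

View pics/scene1.png

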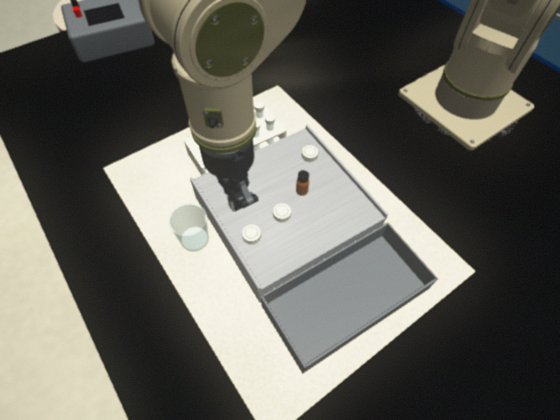

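View pics/top1.png

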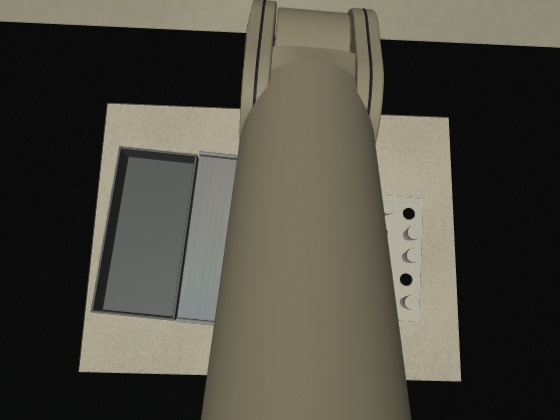

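The scene view shows the closed fingers at about (240,203), behind cap A at (251,233), and clear of everything. The arm blocks the top view. I'll lower onto the deck and sweep.

```bash
python3 -m pendant '[[-0.05,0,0.3,0,1],[-0.05,0,0.6,0,1],[-0.05,0,0.6,0,1]]'
python3 -m pendant '[[0,0.2,0,0,1],[0,0.4,0,0,1],[0,0.6,0,0,1],[0,0.8,0,0,1],[0,1,0,0,1]]'
python3 - <<'E'
from h import *
from workcell import camera,manip
o=manip.get_obs();print(tob(o['position']),o['position'])
p,d=camera("scene"); cv2.imwrite(f"pics/scene2.png",p[:,:,::-1])
for c in caps("scene",p,d):
    b=tob(c[2])
    if abs(b[1])<.14 and c[1]<330: print(c,b)
E
```

```text
clock: 3.32
position: [0.6481, -0.0089, 0.0662]
ee_rot: [0.027, 1.0, -0.0, -0.001]
ft_force: [0.1, -0.7, -0.3]
grip_width: 0.002
clock: 3.95
position: [0.6512, 0.0314, 0.0676]
ee_rot: [0.027, 1.0, -0.0, 0.0]
ft_force: [0.2, -1.1, 2.6]
grip_width: 0.002
[0.09745776 0.02478949] [0.65117312 0.03139453 0.06756852]
(array([347.5, 170.2]), np.int32(293), array([0.4246, 0.038 , 0.074 ])) [-0.12913588  0.01892973]
(array([309.9, 152. ]), np.int32(173), array([ 0.4549, -0.039 ,  0.074 ])) [-0.09464883 -0.05628818]
(array([281.8, 211.5]), np.int32(233), array([0.5812, 0.0406, 0.074 ])) [0.0270844  0.03013446]
(array([255.6, 241.1]), np.int32(238), array([0.6519, 0.0629, 0.074 ])) [0.09645161 0.05628728]
```

View pics/scene2.png

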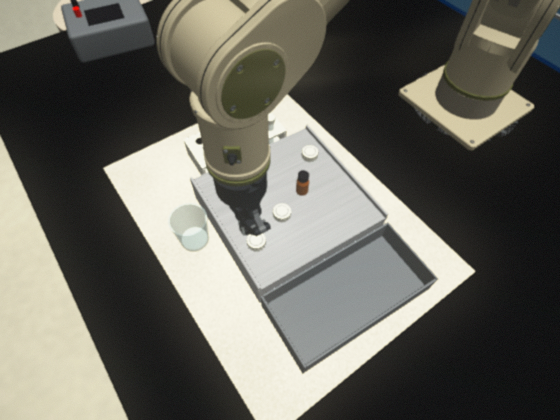

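Cap A at (256,241) is moving ahead of the fingers and is centred on them. I'll continue the sweep slightly lower.

```bash
python3 -m pendant '[[0,0.2,0.06,0,1],[0,0.4,0.06,0,1],[0,0.6,0.06,0,1],[0,0.8,0.06,0,1],[0,1,0.06,0,1]]'
python3 - <<'E'
from h import *
from workcell import camera,manip
o=manip.get_obs();print(tob(o['position']),o['position'])
p,d=camera("scene"); cv2.imwrite(f"pics/scene3.png",p[:,:,::-1])
for c in caps("scene",p,d):
    b=tob(c[2])
    if abs(b[1])<.14 and c[1]<330: print(c,b)
E
```

```text
clock: 4.62
position: [0.6549, 0.0681, 0.067]
ee_rot: [0.028, 1.0, -0.001, 0.002]
ft_force: [-0.2, -7.7, 13.8]
grip_width: 0.002
[0.09916052 0.06169337] [0.65490201 0.06814901 0.06703583]
(array([347.7, 170.4]), np.int32(286), array([0.4247, 0.0386, 0.074 ])) [-0.12906901  0.01953432]
(array([309.9, 151.9]), np.int32(172), array([ 0.4549, -0.0391,  0.074 ])) [-0.09464333 -0.05638802]
(array([284. , 212.1]), np.int32(166), array([0.5787, 0.044 , 0.074 ])) [0.02440127 0.03339189]
(array([266.6, 259.1]), np.int32(203), array([0.656, 0.101, 0.074])) [0.09845096 0.09455505]
```

View pics/scene3.png

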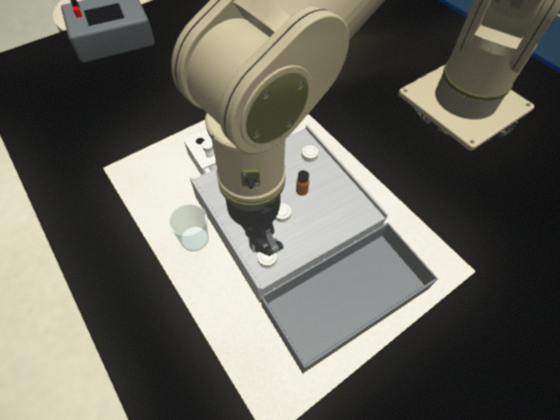

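The rising vertical force means the tips are already rubbing the deck at a reading of about 0.067. I'll raise a few mm and carry on over the edge.

```bash
python3 -m pendant '[[0,0.1,-0.12,0,1],[0,0.3,-0.12,0,1],[0,0.55,-0.12,0,1],[0,0.8,-0.12,0,1],[0,1.05,-0.12,0,1]]'
python3 -m pendant '[[0.05,0.3,0,0,1],[0.05,0.6,0,0,1],[0.05,0.9,0,0,1],[0.05,1.2,0,0,1],[0.05,1.5,0,0,1]]'
python3 - <<'E'
from h import *
from workcell import camera,manip
o=manip.get_obs();print(tob(o['position']),o['position'])
p,d=camera("scene"); cv2.imwrite(f"pics/scene4.png",p[:,:,::-1])
for c in caps("scene",p,d):
    b=tob(c[2])
    if abs(b[1])<.14 and c[1]<330: print(c,b)
E
```

```text
clock: 5.3
position: [0.6551, 0.114, 0.0694]
ee_rot: [0.026, 1.0, 0.0, -0.0]
ft_force: [-0.3, -0.6, 0.4]
grip_width: 0.002
clock: 5.92
position: [0.6566, 0.1738, 0.0697]
ee_rot: [0.027, 1.0, 0.0, 0.0]
ft_force: [-0.1, -0.5, 0.1]
grip_width: -0.0
[0.09500851 0.16726563] [0.65655982 0.17378987 0.06971976]
(array([377.6, 203.6]), np.int32(75), array([0.4308, 0.1269, 0.074 ])) [-0.12783229  0.10803613]
```

View pics/scene4.png

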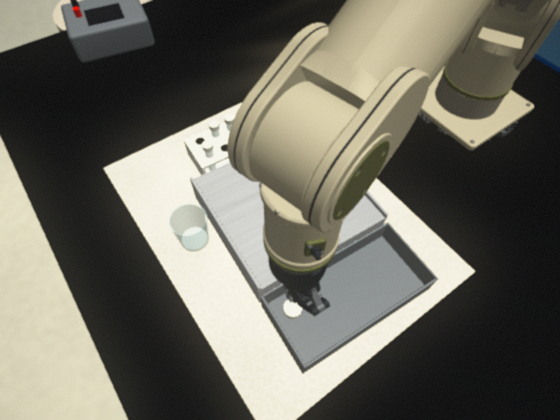

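Cap A is in the tub, at about (292,308) in the scene view. I'll lift and go behind cap B.

```bash
python3 -m pendant '[[0,0,-1.2,0,1],[0,0,-2.4,0,1],[0.8,-1.2,-2.4,0,1],[1.7,-2.5,-2.4,0,1],[1.7,-3.8,-2.4,0,1]]'
python3 -m pendant '[[0,-0.9,0,0,1],[0,-0.9,0,0,1],[0,-0.9,0,0,1]]'
python3 - <<'E'
from h import *
from workcell import camera,manip
o=manip.get_obs();print(tob(o['position']),o['position'],go(.027,-.02,.069))
p,d=camera("scene"); cv2.imwrite(f"pics/scene5.png",p[:,:,::-1])
for c in caps("scene",p,d):
    b=tob(c[2])
    if abs(b[1])<.14 and c[1]<330: print(c,b)
E
```

```text
clock: 6.6
position: [0.5784, 0.0239, 0.1659]
ee_rot: [0.026, 1.0, 0.0, -0.0]
ft_force: [0.7, 0.2, 0.6]
grip_width: 0.001
clock: 6.98
position: [0.5787, -0.0103, 0.1657]
ee_rot: [0.026, 1.0, 0.0, 0.0]
ft_force: [0.1, 0.5, 0.8]
grip_width: -0.001
[ 0.02740053 -0.02082607] [ 0.57871424 -0.01030085  0.16572091] [0.01 0.02 2.42]
(array([347.6, 170.2]), np.int32(292), array([0.4246, 0.0382, 0.074 ])) [-0.12914687  0.01912943]
(array([309.9, 152. ]), np.int32(174), array([ 0.4549, -0.0389,  0.074 ])) [-0.09465433 -0.05618833]
(array([281.8, 211.5]), np.int32(235), array([0.5813, 0.0407, 0.074 ])) [0.02717875 0.0302398 ]
```

View pics/scene5.png

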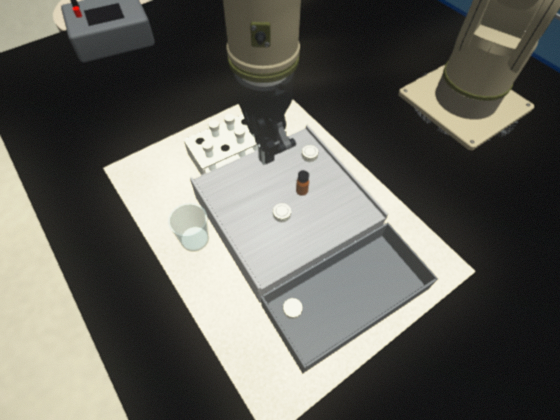

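Cap A lies in the tub at (292,308). B is untouched at (282,211) and the vial stands at (303,183). I'll descend and sweep B.

```bash
python3 -m pendant '[[0,0,0.8,0,1],[0,0,1.6,0,1],[0,0,2.1,0,1],[0,0,2.42,0,1],[0,0,2.42,0,1]]'
python3 -m pendant '[[0,0.2,0,0,1],[0,0.4,0,0,1],[0,0.65,0,0,1],[0,0.9,0,0,1],[0,1.15,0,0,1]]'
python3 -m pendant '[[0,0.25,0,0,1],[0,0.5,0,0,1],[0,0.75,0,0,1],[0,1,0,0,1],[0,1,0,0,1]]'
python3 - <<'E'
from h import *
from workcell import camera,manip
o=manip.get_obs();print(tob(o['position']),o['position'])
p,d=camera("scene"); cv2.imwrite(f"pics/scene6.png",p[:,:,::-1])
for c in caps("scene",p,d):
    b=tob(c[2])
    if abs(b[1])<.14 and c[1]<330: print(c,b)
E
```

```text
clock: 7.65
position: [0.5783, -0.0104, 0.0683]
ee_rot: [0.026, 1.0, 0.0, -0.001]
ft_force: [0.3, -0.1, 2.1]
grip_width: 0.001
clock: 8.28
position: [0.5811, 0.0356, 0.069]
ee_rot: [0.026, 1.0, 0.0, 0.0]
ft_force: [-0.4, 0.2, 0.9]
grip_width: 0.0
clock: 8.9
position: [0.5831, 0.0759, 0.0688]
ee_rot: [0.026, 1.0, 0.0, -0.0]
ft_force: [-0.2, -0.8, -0.3]
grip_width: 0.001
[0.02706755 0.06551339] [0.58312804 0.07592636 0.06884623]
(array([360.8, 184.9]), np.int32(196), array([0.4274, 0.0784, 0.074 ])) [-0.12856099  0.05942256]
(array([301.7, 238.7]), np.int32(235), array([0.5858, 0.1045, 0.074 ])) [0.02816471 0.09419071]
```

View pics/scene6.png

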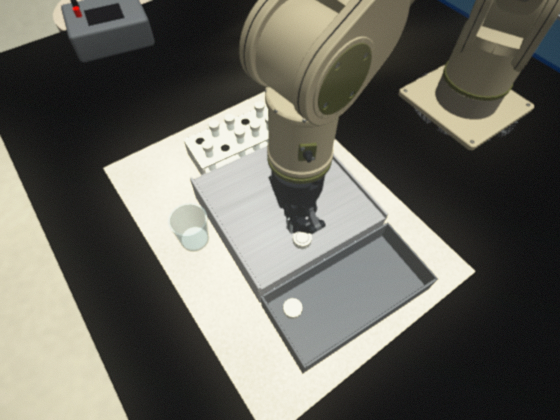

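Cap B is at (302,239), centred against the fingers. I'll push it over the edge, then lift.

```bash
python3 -m pendant '[[0,0.25,0,0,1],[0,0.5,0,0,1],[0,0.75,0,0,1],[0,1,0,0,1],[0,1.3,0,0,1]]'
python3 -m pendant '[[0,0.3,0,0,1],[0,0.6,0,0,1],[0,0.9,0,0,1],[0,1.2,0,0,1],[0,1.25,0,0,1]]'
python3 -m pendant '[[0,0,-1.2,0,1],[0,0,-2.4,0,1],[0,0,-2.7,0,1],[1.0,-1.0,-2.7,0,1],[2.0,-2.0,-2.7,0,1]]'
python3 - <<'E'
from h import *
from workcell import camera,manip
o=manip.get_obs();print(tob(o['position']),o['position'],go(-.095,-.108,.176))
p,d=camera("scene"); cv2.imwrite(f"pics/scene7.png",p[:,:,::-1])
E
```

```text
clock: 9.57
position: [0.586, 0.1274, 0.069]
ee_rot: [0.027, 1.0, 0.0, 0.0]
ft_force: [0.9, -1.3, 0.4]
grip_width: 0.003
clock: 10.2
position: [0.5885, 0.1779, 0.0688]
ee_rot: [0.026, 1.0, 0.0, -0.0]
ft_force: [-0.3, -0.9, 0.2]
grip_width: -0.001
clock: 10.82
position: [0.5031, 0.0996, 0.176]
ee_rot: [0.027, 1.0, -0.0, -0.0]
ft_force: [0.1, -1.1, 0.5]
grip_width: 0.0
[-0.05410221  0.08478799] [0.50314059 0.09963391 0.17597403] [ 1.03 -4.82  0.  ]
```

View pics/scene7.png

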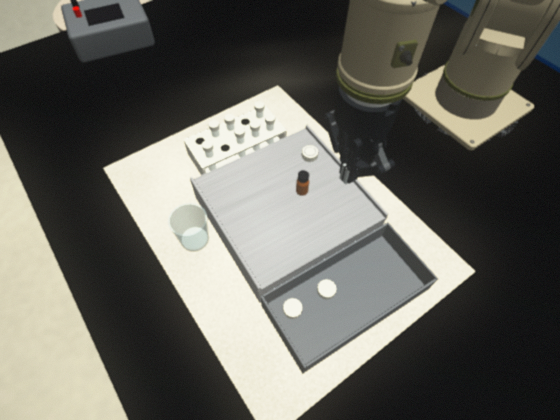

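A and B are in the tub at (292,308) and (327,289). Now for C at (310,152), with the vial still at (303,183).

```bash
python3 -m pendant '[[1.03,-1,0,0,1],[1.03,-2.2,0,0,1],[1.03,-3.5,0,0,1],[1.03,-4.82,0,0,1],[1.03,-4.82,0,0,1]]'
python3 -m pendant '[[0,0,0,0,1],[0,0,0.6,0,1]]'
python3 - <<'E'
from h import *
from workcell import camera,manip
o=manip.get_obs();print(tob(o['position']),o['position'],go(-.095,-.108,.069))
p,d=camera("scene"); cv2.imwrite(f"pics/scene8.png",p[:,:,::-1])
for c in caps("scene",p,d):
    b=tob(c[2])
    if abs(b[1])<.14 and c[1]<330: print(c,b)
E
```

```text
clock: 11.5
position: [0.4521, -0.0935, 0.1765]
ee_rot: [0.03, 1.0, -0.0, -0.0]
ft_force: [0.2, 0.2, 1.2]
grip_width: 0.002
clock: 11.75
position: [0.4543, -0.0882, 0.1535]
ee_rot: [0.026, 1.0, 0.0, 0.001]
ft_force: [0.5, 0.4, -0.6]
grip_width: 0.001
[-0.09258465 -0.10541561] [ 0.45426041 -0.08816662  0.15353481] [ 0.07 -0.07  2.11]
(array([347.6, 170.3]), np.int32(290), array([0.4246, 0.0382, 0.074 ])) [-0.12914687  0.01912943]
(array([309.8, 152. ]), np.int32(173), array([ 0.455 , -0.0391,  0.074 ])) [-0.09454349 -0.05638253]
```

View pics/scene8.png

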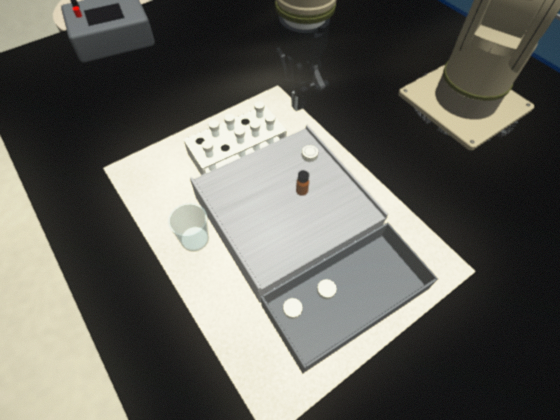

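```bash
python3 -m pendant '[[0.07,-0.07,0.5,0,1],[0.07,-0.07,1,0,1],[0.07,-0.07,1.5,0,1],[0.07,-0.07,1.9,0,1],[0.07,-0.07,1.9,0,1]]'
python3 - <<'E'
from h import *
from workcell import camera,manip
o=manip.get_obs();print(tob(o['position']),o['position'],go(-.095,-.108,.069))
p,d=camera("scene"); cv2.imwrite(f"pics/scene9.png",p[:,:,::-1])
E
```

```text
clock: 12.42
position: [0.4494, -0.0915, 0.076]
ee_rot: [0.026, 1.0, -0.0, -0.001]
ft_force: [0.5, 0.9, 0.7]
grip_width: 0.001
[-0.09721331 -0.10898018] [ 0.44944279 -0.09147136  0.07602766] [-0.06  0.02  0.18]
```

View pics/scene9.png

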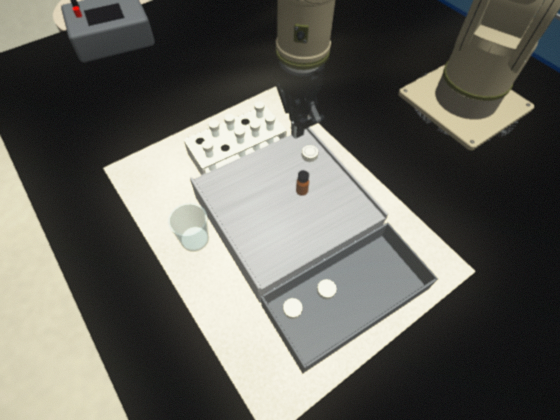

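The fingertips are at about (303,130), behind cap C and clear of the rack tubes. I'll lower the last bit and sweep C.

```bash
python3 -m pendant '[[-0.05,0,0.17,0,1],[-0.05,0,0.17,0,1],[-0.05,0.2,0.17,0,1],[-0.05,0.4,0.17,0,1],[-0.05,0.6,0.17,0,1]]'
python3 -m pendant '[[0,0.2,0,0,1],[0,0.4,0,0,1],[0,0.6,0,0,1],[0,0.8,0,0,1],[0,1,0,0,1]]'
python3 - <<'E'
from h import *
from workcell import camera,manip
o=manip.get_obs();print(tob(o['position']),o['position'])
p,d=camera("scene"); cv2.imwrite(f"pics/scene10.png",p[:,:,::-1])
for c in caps("scene",p,d):
    b=tob(c[2])
    if abs(b[1])<.14 and c[1]<330: print(c,b)
E
```

```text
clock: 13.1
position: [0.4535, -0.0673, 0.0702]
ee_rot: [0.026, 1.0, 0.0, 0.0]
ft_force: [0.2, -0.8, -0.1]
grip_width: -0.001
clock: 13.72
position: [0.4556, -0.0277, 0.0701]
ee_rot: [0.027, 1.0, 0.0, 0.0]
ft_force: [0.1, 0.7, 0.1]
grip_width: 0.001
[-0.09460265 -0.0449904 ] [ 0.45556717 -0.02772185  0.0700948 ]
(array([359.9, 183.9]), np.int32(203), array([0.4273, 0.0757, 0.074 ])) [-0.12851242  0.05672115]
(array([321.2, 164.8]), np.int32(192), array([ 0.4572, -0.0012,  0.074 ])) [-0.09443026 -0.0184189 ]
```

View pics/scene10.png

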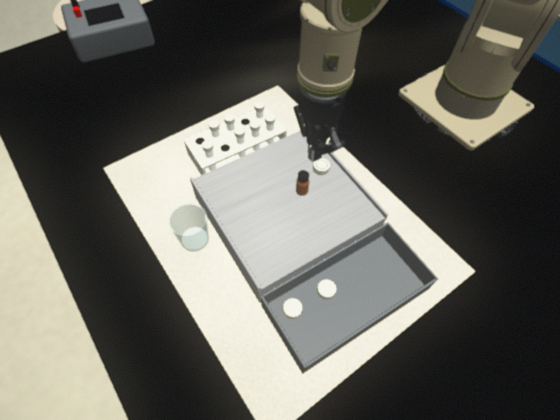

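C is at (321,165) and centred. Continuing.

```bash
python3 -m pendant '[[0,0.2,0.03,0,1],[0,0.4,0.03,0,1],[0,0.65,0.03,0,1],[0,0.9,0.03,0,1],[0,1.15,0.03,0,1]]'
python3 -m pendant '[[0,0.25,0,0,1],[0,0.5,0,0,1],[0,0.75,0,0,1],[0,1,0,0,1],[0,1,0,0,1]]'
python3 - <<'E'
from h import *
from workcell import camera,manip
o=manip.get_obs();print(tob(o['position']),o['position'])
p,d=camera("scene"); cv2.imwrite(f"pics/scene11.png",p[:,:,::-1])
for c in caps("scene",p,d):
    b=tob(c[2])
    if abs(b[1])<.14 and c[1]<330: print(c,b)
E
```

```text
clock: 14.4
position: [0.458, 0.0185, 0.0689]
ee_rot: [0.027, 1.0, 0.0, -0.0]
ft_force: [-0.4, -0.1, 0.6]
grip_width: -0.001
clock: 15.02
position: [0.4601, 0.0585, 0.0689]
ee_rot: [0.026, 1.0, 0.0, 0.0]
ft_force: [-0.3, 0.3, -0.6]
grip_width: -0.0
[-0.09479137  0.04131798] [0.46012331 0.0584664  0.06888857]
(array([349.3, 196.3]), np.int32(222), array([0.4619, 0.0856, 0.074 ])) [-0.09450896  0.06850822]
(array([375.5, 201.2]), np.int32(91), array([0.4305, 0.121 , 0.074 ])) [-0.1278075   0.10212856]
```

View pics/scene11.png

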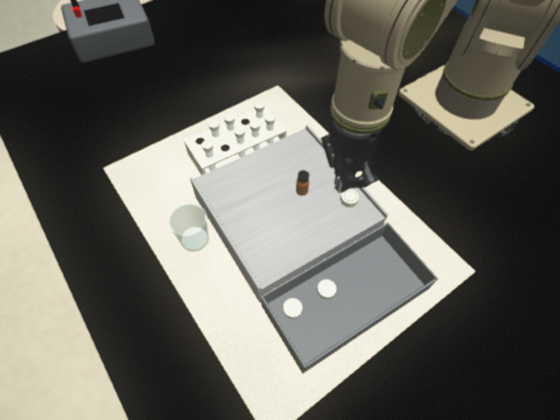

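C is at (349,196), past the vial at (303,183) and still centred. It needs about 115 mm more.

```bash
python3 -m pendant '[[0,0.25,0,0,1],[0,0.5,0,0,1],[0,0.75,0,0,1],[0,1,0,0,1],[0,1.25,0,0,1]]'
python3 -m pendant '[[0,0.25,0,0,1],[0,0.5,0,0,1],[0,0.8,0,0,1],[0,1.1,0,0,1],[0,1.4,0,0,1]]'
python3 -m pendant '[[0,0.3,0,0,1],[0,0.5,0,0,1],[0,0.5,-1.2,0,1],[0,0.5,-2.4,0,1],[0,0.5,-3.2,0,1]]'
python3 -m pendant '[[0,1.2,0,0,1],[0,2.4,0,0,1],[0,3.6,0,0,1],[0,4.8,0,0,1],[0,4.8,0,0,1]]'
python3 - <<'E'
from h import *
from workcell import camera,manip
o=manip.get_obs();print(tob(o['position']),o['position'])
for n in("scene","top"):
    p,d=camera(n); cv2.imwrite(f"pics/{n}12.png",p[:,:,::-1]);np.savez(n+"12.npz",p=p,d=d)
E
```

```text
clock: 15.7
position: [0.4628, 0.1084, 0.0689]
ee_rot: [0.026, 1.0, 0.0, 0.0]
ft_force: [0.9, -0.3, -1.0]
grip_width: -0.001
clock: 16.32
position: [0.4657, 0.1644, 0.0689]
ee_rot: [0.027, 1.0, 0.0, -0.0]
ft_force: [0.6, 0.2, -0.1]
grip_width: -0.001
clock: 16.95
position: [0.4673, 0.1837, 0.1992]
ee_rot: [0.027, 1.0, 0.001, 0.001]
ft_force: [0.1, 0.7, 0.2]
grip_width: 0.0
clock: 17.58
position: [0.4752, 0.3794, 0.196]
ee_rot: [0.024, 1.0, 0.0, -0.001]
ft_force: [0.3, -0.7, 0.3]
grip_width: 0.001
[-0.09734819  0.36256793] [0.4752302  0.37937114 0.19600102]
```

View pics/scene12.png

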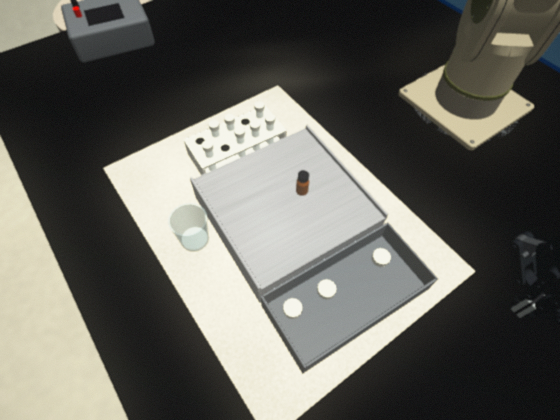

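View pics/top12.png

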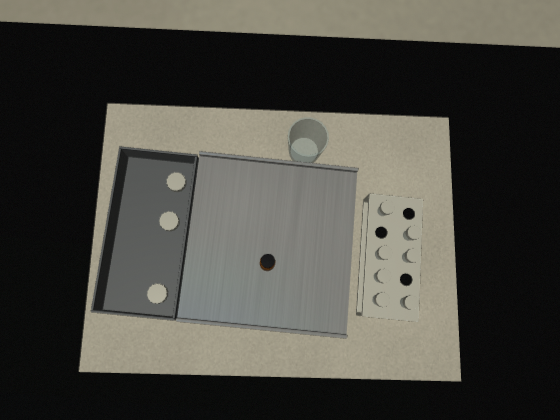

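All three caps are in the tub, at (176,181), (169,221) and (157,293) in the top view. The vial, rack and beaker look unmoved. One numeric check, then I'll hand in.

Run:
```python
from h import *
from workcell import hand_in,manip
d=np.load("top12.npz")['d']; q=np.load("top12.npz")['p']
uv=np.array([(176,181),(169,221),(157,293)]); P=atdepth("top",uv,d[uv[:,1],uv[:,0]])
for x in P: print(x.round(3), (tob(x)-[0,.2]).round(3))
a=np.load("top0.npz")['p'].astype(int); b=q.astype(int)
for n,(u0,u1,v0,v1) in dict(vial=(250,285,245,280),rack=(355,430,185,330),beaker=(282,335,115,165)).items():
    print(n,(abs(a-b)[v0:v1,u0:u1].max(2)>30).sum(), cv2.phaseCorrelate(a[v0:v1,u0:u1].mean(2),b[v0:v1,u0:u1].mean(2))[0])
print(manip.get_obs()['ft_force'],manip.get_obs()['clock']); print(hand_in())
```

```text
[0.657 0.176 0.018] [ 0.095 -0.031]
[0.587 0.183 0.017] [ 0.025 -0.028]
[0.468 0.193 0.019] [-0.095 -0.024]
vial 0 (0.04194238429342434, -0.022004897612578844)
rack 0 (0.4977280274863176, -0.004660557967099521)
beaker 0 (-0.00015507856486962623, -0.005867296747233297)
[ 0.11595566 -0.54595263 -0.12471974] 17.675
the job is handed in; nothing more can be done
None
```

I swept the three caps one at a time along their lanes with the closed fingers, over the left (+y) open edge and into the waste tub. The job was handed in at about 17.7 s of the 48 s allowed; `hand_in()` gives no verdict.

**Last checks**
- **Caps:** in the tub frame they lie at about (0.095, -0.031), (0.025, -0.028) and (-0.095, -0.024) m. Their tops are 17–19 mm above the bench, which means flat on the tub floor and inside the limits. I didn't measure their speed.
- **Vial, rack and beaker:** comparing the first and last top views, no pixels changed noticeably in any of the three areas. The vial and beaker shifted by less than 0.05 px. The rack's shift estimate came out at 0.5 px (under 1 mm), which disagrees slightly with its unchanged pixels; I take it as noise.
- **Robot:** the arm is clear of everything, and the wrist force is close to zero.

**Disagreement during the work:** on the first sweep the fingertips rubbed the deck with about 14 N at a measured height of about 67 mm, although the deck is at 60 mm. I didn't find the cause, so I swept at about 69 mm from then on. The force fell back to about 1 N, apart from a brief 2 N when lowering behind the second cap.

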